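# Clamp a bracket blank and punch its drill spot

### The arm

A 6-joint arm with a two-finger parallel gripper is mounted at the origin on the work surface. World frame = base frame: x ahead of the robot, y to its left, z up, the work surface at z = 0. Lengths are in m, angles in degrees, forces in N, time in s.
With the tool pointing down it reaches from about 0.225 to 0.875 m from the base axis. Payload 3.4 kg.
Tool frame: the origin (TCP) lies at the very end of the fingers, on their centre line; the grasp point (between the pads) lies 19 mm behind it (robot.grip_depth is the distance from the TCP to the grasp point, in m); z points along the fingers, y is the line along which they close (so a half turn about z gives the same grasp; the last joint's range is limited). The gripper opens to 85 mm and grips with 20 to 120 N. Pads are 22 mm wide; open, the fingers measure 114 mm over their backs; the gripper's body (76 mm by 85 mm) begins 54 mm behind the grasp point. The pads swing forward as they close: fully open they stand 13 mm farther back than shut.
Start: joints at [-79.698, 15.808, 86.224, -0, 77.962, -6.933], TCP at [0.17, -0.549, 0.231] pointing down, gripper open.
Joint ranges: [-165.64, 165.64], [-43.16, 119.46], [12.63, 154.43], [-67.54, 247.53], [6.08, 155.33], [-154.97, 154.97]. Speed limits (degrees/s): [147.25, 147.25, 180, 180, 180, 180].

### API

Orientations are given as a 3x3 rotation matrix whose columns are the frame's x, y, z axes.
In Python, from cell import monitor, vision, robot gives the robot as it stands.
- The arm moves only by the tool step_arm, never from a script. Its argument "moves" is a list of rows, each a list of 7 numbers: the opening in per cent of the stroke, from 0 (shut) to 100 (fully open), then the shift along the tool's x, y, z in mm, then the turn, a rotation vector about the tool's x, y, z in rad. A call has 1 to 20 rows; each row is the pose to reach, as a shift and turn from the pose commanded when the call began, along the tool's axes at that moment; what a row does not reach only later rows make up. A row lasts 1/12 s, in which the tool goes at most 41.7 mm and 7.16 degrees, less where a joint would pass 70% of its speed; a pose out of reach is approached as far as the arm can. A call with a gripper value outside its range is refused whole. The fingers move at their own pace and stop on an object; "force" is the grip in N (left out, the last holds). Time passes only in rows, so rows that repeat a pose let the fingers close. It gives the time, the measured TCP pose, the force, the opening and the grip force at its end, in the units of the state.
- monitor.state(): the state, without advancing time (a new reading comes with each control period).
- vision.snapshot(name): name is "side" or "top"; returns the picture (384x512x3 uint8, red, green, blue); there is no depth.
- vision.camera_params(name): a dict with "fov_y" (degrees; the focal length in pixels is half the picture's height over the tangent of half this angle, whatever the lens; pixels are square), "cx", "cy" (the principal point, pixels), "R" (3x3) and "t" (3): a world point X has camera coordinates R X + t. Camera axes: x right, y down, z forward; pixel columns grow to the right and rows downward; lengths in m; the calibration is good to about 2 mm. A picture is of the moment at which its call begins. camera_params takes no time and is no camera call.
- robot.job_done(): hands the job in; it is judged then, once.
The state is a dict: "clock": time; "joints": joint angles; "dq": joint speeds; "joint_torque": joint torques, N m; "tcp_pos": TCP position; "tool_rot": TCP orientation; "wrist_force": force on the tool from outside, world axes, zero at the start; "torque": the same for the moment, N m; "grip_width": finger opening in m; "grasp_force": force on a finger pad.
Only numpy, scipy, OpenCV 4.12 (cv2) and the standard library are available. Lean on these libraries where they do the work, as an engineer would, in place of code of your own. Each camera call takes 0.05 s, during which the arm holds its last target. There are 200 camera calls.

### The job

Push the aluminium bracket blank along its rails until it is fully home against the back stop of the green punching stand, then turn both clamp knobs to their end stops so that their fingers lie across the blank. Only then press the red cap of the centre punch straight down until its hidden spring snaps, without ramming it, and let it spring back up. Leave the blank clamped at the stop and do not knock over or shove aside the things lying around.

Things in the scene. Friction and masses are not known exactly. Their poses are not given: they have to be found in the camera images.
- stand: Green punching stand, fixed; base plate 255 (x) x 250 (y) x 12 mm. Origin on the bench under the plate's middle; x points from the open loading side to back stop and column, y left, z up. Two steel rails along x (stand x -75 to 75 mm), 93 mm apart, 6 mm high. A column behind the stop carries an arm, 36 mm wide, forward to the punch collar (40 mm across), both 96 to 130 mm above the bench.
- back_stop (a point): Middle of the front face of the steel back stop, stand x=75 y=0 mm, 29 mm above the bench, fixed. The stop is 100 mm wide and reaches 46 mm above the bench. The stop is 18 mm thick; the green column (50 mm wide, up to 130 mm above the bench) stands right behind it.
- bracket: Loose aluminium bracket blank, 0.2 to 0.38 kg: plate 130 (x) x 90 (y) x 5 mm lying between the rails. Front edge (-x) folded up into a full-width lip 36 mm high, 5 mm thick; at the rear two ears, 29 mm high, that meet the stop. Origin: centre of its underside, 12 mm above the bench; axes as the stand's. Starts 30 to 55 mm short of the stop; fully home its origin is at stand x=10 mm.
- bracket_lip (a point): Point on the outer (-x) face of the bracket's lip, at mid width, 20 mm above the bracket's underside (32 mm above the bench): push here towards the stand's +x. The lip's top edge is 48 mm above the bench. Fully home it lies at stand x=-55 mm.
- clamp_left_grip (a point): On the turning axis of the left clamp knob (stand x=-30 y=+90 mm), 49.5 mm above the bench. Black upright bar 58 mm long, 14 mm thick, 33.5 to 63.5 mm above the bench, yellow mark near one end; under it a steel finger 16 mm wide reaches 57 mm from the axis on the marked side, 19.5 to 26.5 mm above the bench. Turns with the knob: its x axis points along bar and finger, z up.
- clamp_right_grip (a point): The same point on the right clamp knob, mirror image of the left one (stand x=-30 y=-90 mm).
- clamp_left (a joint): Angle of the left clamp (rad). At 0, fully open, the finger points along the rail, to the stand's +x turned 0.17 rad towards the rail. It turns clockwise seen from above to its end stop at 1.4, where the finger points straight across the blank (stand -y). Starts at 0 to 0.3, stays where left; friction 0.05 N m.
- clamp_right (a joint): Angle of the right clamp (rad), mirrored: from 0, fully open, it turns counter-clockwise seen from above to its end stop at 1.4, where the finger points straight across the blank (stand +y). Starts at 0 to 0.3, stays where left; friction 0.05 N m.
- punch_top (a point): Centre of the top face of the punch's red cap, 44 mm across, 165 mm above the bench at rest, at stand x=40, y=0 mm. It goes down with the punch; the cap is 17 mm thick and above the arm.
- punch (a joint): Downward stroke of the punch (m), guided vertically: 0 at rest, end stop at 0.018. The force is some 3 N at first and climbs to a peak of about 16 N at 9 to 10 mm; then the hidden spring gives way and the force falls to 7 N at 15.5 mm and 5 N at 18 mm. Snapped means a stroke over 15.5 mm. Springs back to 0 when let go. More than 60 N on it is ramming.
- wire_spool: Loose spool of copper wire with grey flanges, standing, 72 mm diameter, 57 mm high, 0.4 kg; origin at the centre of its underside. Bystander.
- parts_case: Loose flat grey parts case with clear lid, 102 x 72 x 32 mm, 0.25 kg; origin at the centre of its underside. Bystander.
- meter: Loose blue pocket meter lying on its back, 70 x 100 x 30 mm, 0.3 kg; origin at the centre of its underside. Bystander.

How it is judged (in metres and radians):
On the way, in this order (a step that is already met when the one before it is completed fails the run):
1. the bracket blank is home against the back stop (within 3 mm) (x of bracket_lip in the frame of stand above -0.058 m), for 0.2 s.
2. both clamps are turned to their end stops (past 1.25 rad) with the blank home (value of joint each of clamp_left, clamp_right above 1.25 rad and x of bracket_lip in the frame of stand above -0.058 m), for 0.2 s.
3. the punch is pressed until it snaps (stroke over 15.5 mm) (value of joint punch above 0.0155 m).
At the end, for the whole second after the job is handed in: The blank lies flat and still within 3 mm of the back stop, both clamps stand past 1.25 rad (end stop 1.4), and the punch, having snapped, is back up within 3 mm of rest (all of step 2 and angle between bracket's own z axis and vertical below 0.05 rad and value of joint punch below 0.003 m and linear speed of bracket below 0.02 m/s); the robot touches nothing.
It fails at once if the punch is pressed past 8 mm before the blank is home and both clamps are closed (value of joint punch above 0.008 m and (value of joint any of clamp_left, clamp_right below 1.25 rad or x of bracket_lip in the frame of stand below -0.058 m)).
It fails at once if the punch is rammed with more than 60 N (contact force between punch and anything else above 60 N).
It fails at once if a bystander is shoved more than 30 mm or knocked over (distance of any of wire_spool, parts_case, meter from where it was at the start of the episode above 0.03 m or angle between any of wire_spool, parts_case, meter's own z axis and vertical above 0.5 rad).
It also fails if it takes over 72 s, if anything falls off the work surface, if the arm or the gripper's body presses on something with over 40 N, if the wrist force passes 120 N, or if a joint passes its speed limit or range.

## Working session

There is one attempt and no reset: what is moved stays moved. The work goes in short steps, Python scripts to look and compute and a tool call to move; the robot and the scene stay as the last step left them, time stands still between calls to the robot, and variables do not carry over. Pictures are saved under pics/ and viewed, at most 10 in all, crops included, and the job is handed in when it is done.

Besides the shell and the picture viewer there is one more tool, called after "Request:" as a command line: name --pt "numbers of a row" for each row, then --argument value for the rest. step_arm: Moves the arm, as the interface text tells. Its arguments: {"type":"object","properties":{"moves":{"type":"array"},"force":{"type":"number"}},"required":["moves"]}

```bash
mkdir -p pics; ls; python3 - <<'E'
from cell import monitor, vision, robot
import cv2
for n in("top","side"):
    cv2.imwrite(f"pics/{n}0.png",cv2.resize(vision.snapshot(n)[:,:,::-1],(800,600),interpolation=cv2.INTER_CUBIC)); print(vision.camera_params(n))
s=monitor.state();print(s)
E
```

```text
pics
{'fov_y': 48.88700375761658, 'cx': 258.4112450349222, 'cy': 187.51005036363367, 'R': array([[ 0.02694137, -0.99960895, -0.00749023],
       [-0.99698986, -0.02632433, -0.07292627],
       [ 0.07270058,  0.00943242, -0.99730921]]), 't': array([0.02704827, 0.65232297, 1.20097548])}
{'fov_y': 49.759945216189585, 'cx': 254.7999161812816, 'cy': 191.10876111768673, 'R': array([[-0.95549449, -0.29398862, -0.0245147 ],
       [-0.11943885,  0.46149148, -0.87906767],
       [ 0.26974922, -0.83701631, -0.47606623]]), 't': array([0.62961877, 0.16840891, 0.94655528])}
{'clock': 0.1, 'joints': array([-7.96981783e+01,  1.58441005e+01,  8.62885025e+01,  3.71948459e-04,
        7.79640734e+01, -6.93095995e+00]), 'dq': array([ 0.0150882 , -0.04170041, -0.12640431,  0.02030777,  0.04117539,
       -0.07666469]), 'joint_torque': array([ 1.15906507e-03, -4.17699087e+01, -2.46405047e+01, -2.28027752e-04,
        5.84942856e-03,  1.88491168e-05]), 'tcp_pos': array([ 0.17027329, -0.54870066,  0.23052149]), 'tool_rot': array([[ 9.55109451e-01,  2.96253017e-01, -2.95502831e-04],
       [ 2.96253090e-01, -9.55108029e-01,  1.66125561e-03],
       [ 2.09914861e-04, -1.67422456e-03, -9.99998576e-01]]), 'wrist_force': array([-0.11435962,  0.34418464, -0.46880457]), 'torque': array([-0.07334251, -0.02454643,  0.01977323]), 'grasp_force': 0.0, 'grip_width': 0.08501521361318695}
```

View pics/top0.png

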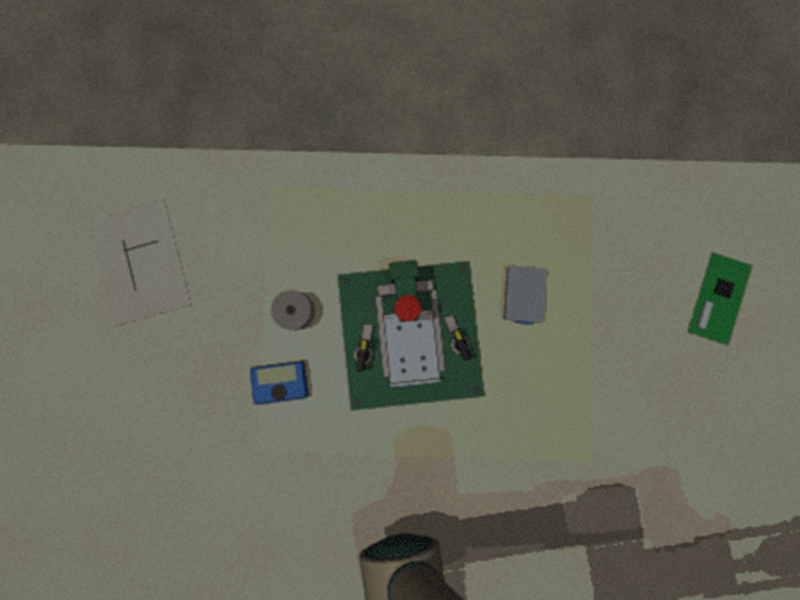

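View pics/side0.png

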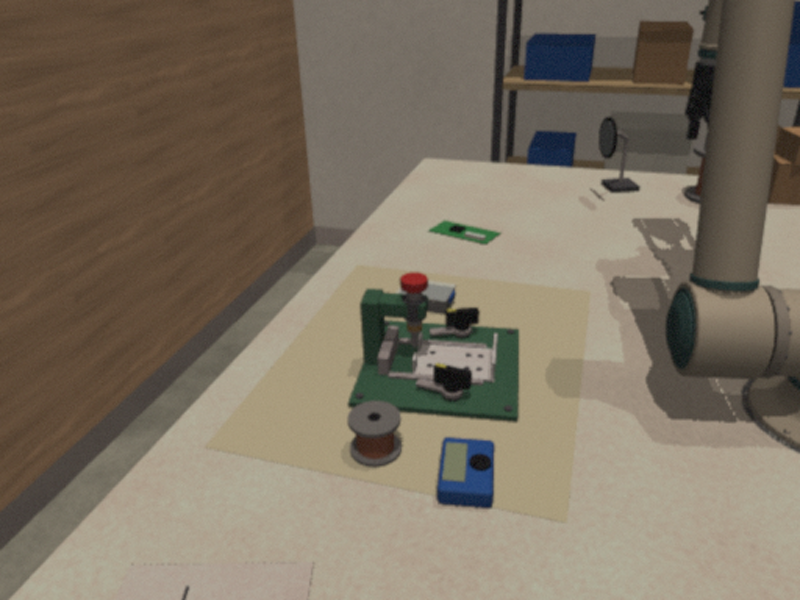

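The top view shows the stand near (410,335), the left knob at (363,352), the right knob at (461,342), the cap at (407,307), and the spool and meter to its left with the case to its right. I'll enlarge both views.

```bash
cat > h.py <<'E'
import numpy as np,cv2
from cell import monitor,vision,robot
def ray(n,u,v):
    c=vision.camera_params(n);f=192/np.tan(np.radians(c['fov_y']/2))
    R=np.array(c['R']);d=R.T@np.array([(u-c['cx'])/f,(v-c['cy'])/f,1]);return -R.T@np.array(c['t']),d
def at(n,u,v,z):
    o,d=ray(n,u,v);return o+d*(z-o[2])/d[2]
def proj(n,X):
    c=vision.camera_params(n);f=192/np.tan(np.radians(c['fov_y']/2))
    p=np.array(c['R'])@X+c['t'];return np.array([f*p[0]/p[2]+c['cx'],f*p[1]/p[2]+c['cy']])
def crop(n,u0,v0,w,h,k,name):
    im=vision.snapshot(n)[v0:v0+h,u0:u0+w,::-1]
    im=cv2.convertScaleAbs(cv2.resize(im,None,fx=k,fy=k,interpolation=cv2.INTER_CUBIC),alpha=1.6)
    cv2.imwrite(f"pics/{name}.png",im)
E
python3 -c "
from h import *
crop('top',212,162,104,104,5.7,'t1'); crop('side',220,165,120,110,5.4,'s1')"
```

```text
(no output)
```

View pics/t1.png

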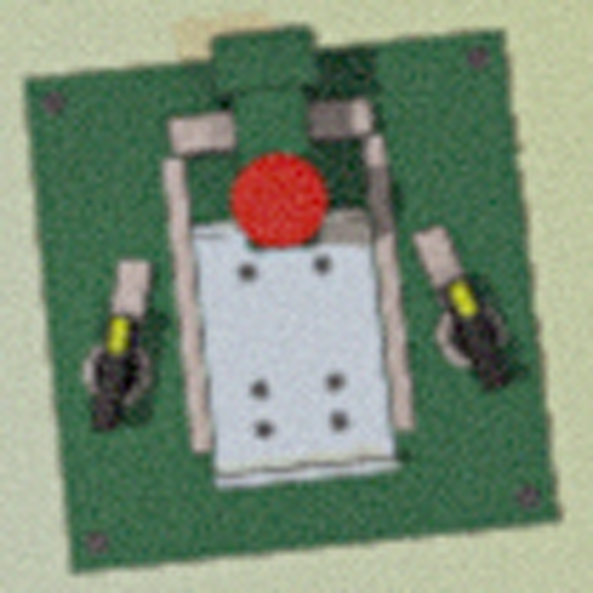

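View pics/s1.png

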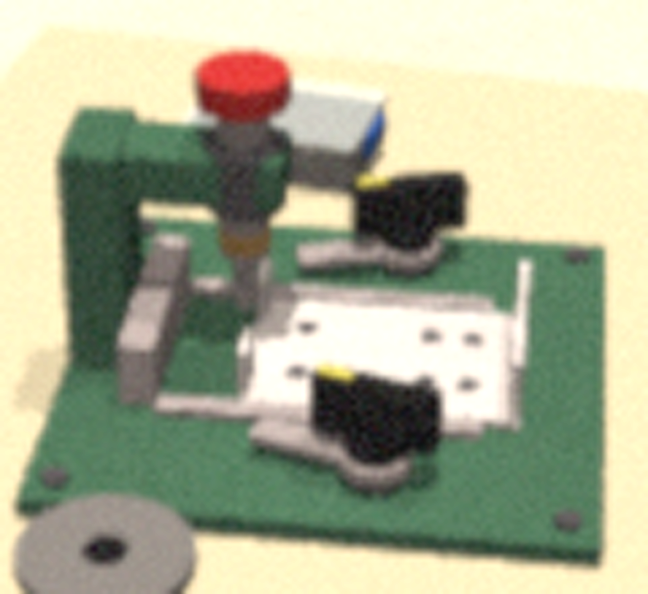

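The crops show the plate corners at (25,78), (503,32), (562,520) and (73,572), the cap at (279,200), the left bar from (122,320) to (104,425), the right bar from (457,285) to (498,383), and the lip's top edge from (217,485) to (398,463).

```bash
cat >> h.py <<'E'
def T(x,y,z): return at('top',(x+.5)/5.7-.5+212,(y+.5)/5.7-.5+162,z)
E
python3 - <<'E'
from h import *
# corners back-left, back-right, front-right, front-left
W=np.array([T(*p,.012)[:2] for p in((25,78),(503,32),(562,520),(73,572))])
S=np.array([(127.5,125),(127.5,-125),(-127.5,-125),(-127.5,125)])/1e3
ws=W[:,0]+1j*W[:,1];ss=S[:,0]+1j*S[:,1]
c=ws.mean();a=((ws-c)*ss.conj()).sum()
print('scale',abs(a)/(abs(ss)**2).sum(),'yaw',np.degrees(np.angle(a)),c)
e=a/abs(a); print('res mm',np.round(1e3*(ws-c-e*ss),1))
print('cap world',T(279,200,.165)); 
inv=lambda p:np.round(1e3*((p[0]+1j*p[1]-c)/e),1)
print('cap in stand',inv(T(279,200,.165)))
print('lip',inv(T(217,485,.048)),inv(T(398,463,.048)))
for n,a1,b in(('L',(122,320),(104,425)),('R',(457,285),(498,383))):
    A,B=T(*a1,.0635),T(*b,.0635); d=(A[0]-B[0]+1j*(A[1]-B[1]))/e
    print(n,inv((A+B)/2),abs(d),np.degrees(np.angle(d)))
w=lambda x,y:c+e*(x+1j*y)/1e3
for n,p in dict(lip=(-100,0),home=(-55,0),L=(-30,90),R=(-30,-90),cap=(40,0)).items(): print(n,w(*p))
# side check
for p,z in(((40,0),.165),((-127.5,-125),.012),((-127.5,125),.012)):
    q=w(*p);u=proj('side',np.array([q.real,q.imag,z]));print((u-[220,165])*5.4)
E
```

```text
scale 0.9910582574573762 yaw 7.526709688302382 (0.5752217163153859+0.030373479749134093j)
res mm [-0.3-0.9j -2.8+1.4j  1.7-0.j   1.4-0.5j]
cap world [0.61770461 0.03703007 0.165     ]
cap in stand (43+1j)
lip (-87.9+45.9j) (-86.4-44.1j)
L (-27.3+90.3j) 0.05186291811700179 -15.494862056635604
R (-27.2-89j) 0.051710508211585036 16.456865862044584
lip (0.4760833257162904+0.017274643563381792j)
home (0.5206956014858833+0.02316911984697033j)
L (0.5336912465684801+0.11566838043259434j)
R (0.5572691517028343-0.06278072264577754j)
cap (0.6148770725550241+0.03561301422343501j)
[249.35683897  66.07908996]
[607.11670062 240.20331326]
[604.69807571 543.61558027]
```

```bash
cat >> h.py <<'E'
from scipy.spatial.transform import Rotation as Ro
C=np.array([.5767,.0304]);Y=np.radians(7.53)
def w(x,y): return C+np.array([[np.cos(Y),-np.sin(Y)],[np.sin(Y),np.cos(Y)]])@np.array([x,y])/1e3
def go(x,y,z,yaw):
    "tool shift (mm) and rotvec to stand x,y mm, z mm, tool yaw world deg, pointing down"
    s=monitor.state();R=np.array(s['tool_rot']);a=np.radians(yaw)
    G=np.array([[np.cos(a),np.sin(a),0],[np.sin(a),-np.cos(a),0],[0,0,-1]])
    p=np.r_[w(x,y),z/1e3]
    print((x,y,z,yaw),np.round(1e3*R.T@(p-s['tcp_pos']),1),np.round(Ro.from_matrix(R.T@G).as_rotvec(),3))
def st():
    s=monitor.state();p=s['tcp_pos'];a=Y;d=p[:2]-C
    q=np.array([[np.cos(a),np.sin(a)],[-np.sin(a),np.cos(a)]])@d*1e3
    R=s['tool_rot'];print('t',round(s['clock'],2),'stand',np.round(q,1),'z',round(p[2]*1e3,1),'yaw',round(np.degrees(np.arctan2(R[1][0],R[0][0])),1),'F',np.round(s['wrist_force'],1),'w',round(s['grip_width']*1e3,1),'q',np.round(s['joints'],0))
E
python3 -c "
from h import *
st();go(-125,0,150,7.5)"
```

```text
t 0.2 stand [-478.8 -521. ] z 230.8 yaw 17.2 F [-0.1 -0.2 -0.7] w 85.2 q [-80.  16.  86.   0.  78.  -7.]
(-125, 0, 150, 7.5) [ 436.5 -453.9   81.3] [-0.001 -0.     0.17 ]
```

Request:
step_arm --pt "0 436 -454 0 0 0 0.17" --pt "0 436 -454 0 0 0 0.17" --pt "0 436 -454 0 0 0 0.17" --pt "0 436 -454 0 0 0 0.17" --pt "0 436 -454 0 0 0 0.17" --pt "0 436 -454 0 0 0 0.17" --pt "0 436 -454 0 0 0 0.17" --pt "0 436 -454 0 0 0 0.17" --pt "0 436 -454 0 0 0 0.17" --pt "0 436 -454 0 0 0 0.17" --pt "0 436 -454 0 0 0 0.17" --pt "0 436 -454 0 0 0 0.17" --pt "0 436 -454 0 0 0 0.17" --pt "0 436 -454 0 0 0 0.17" --pt "0 436 -454 0 0 0 0.17" --pt "0 436 -454 80 0 0 0.17" --pt "0 436 -454 120 0 0 0.17" --pt "0 436 -454 150 0 0 0.17" --pt "0 436 -454 150 0 0 0.17" --pt "0 436 -454 150 0 0 0.17"

```text
clock: 1.87
tcp_pos: [0.4475, 0.0145, 0.0766]
tool_rot: [[0.991, 0.131, -0.012], [0.131, -0.991, 0.001], [-0.012, -0.003, -1.0]]
wrist_force: [-0.2, 0.3, 0.2]
grip_width: 0.0
grasp_force: 0.0
```

```bash
python3 -c "
from h import *
st();go(-125,0,24,7.5);go(-105,0,24,7.5);go(-66,0,24,7.5)
crop('side',220,145,160,130,5,'s2')"
```

```text
t 1.87 stand [-130.1    1.1] z 76.6 yaw 7.5 F [-0.2  0.3  0.2] w 0.0 q [ -7.  14. 114.  -0.  53.  75.]
(-125, 0, 24, 7.5) [ 5.7  1.3 52.5] [-0.003  0.012  0.001]
(-105, 0, 24, 7.5) [25.7  1.3 52.3] [-0.003  0.012  0.001]
(-66, 0, 24, 7.5) [64.7  1.3 51.8] [-0.003  0.012  0.001]
```

View pics/s2.png

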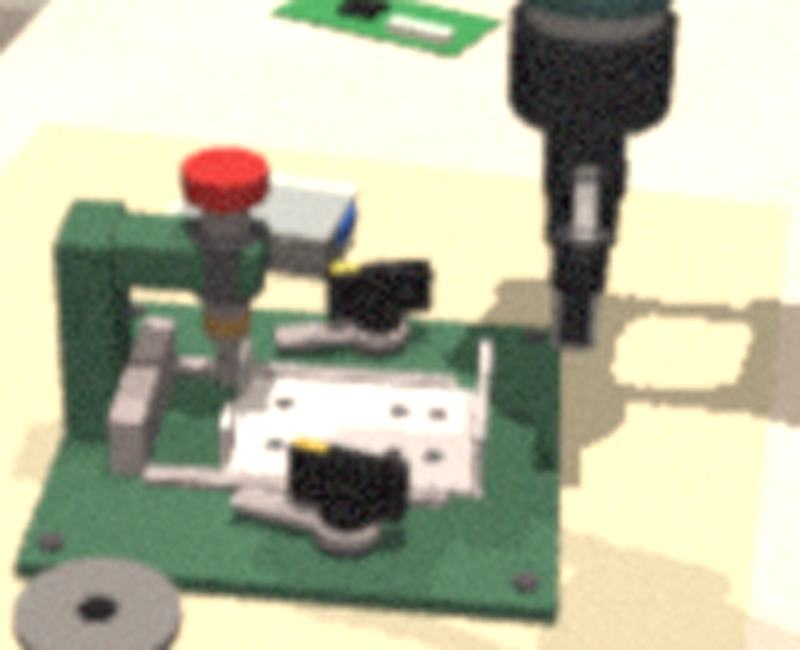

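The closed fingers hang at about (575,345) in front of the lip (485,400), with the path clear. Next I descend and push.

Request:
step_arm --pt "0 6 1 30 0 0.012 0" --pt "0 6 1 50 0 0.012 0" --pt "0 6 1 50 0 0.012 0" --pt "0 16 1 50 0 0.012 0" --pt "0 22 1 50 0 0.012 0" --pt "0 26 1 50 0 0.012 0" --pt "0 30 1 50 0 0.012 0" --pt "0 34 1 50 0 0.012 0" --pt "0 38 1 50 0 0.012 0" --pt "0 42 1 50 0 0.012 0" --pt "0 46 1 50 0 0.012 0" --pt "0 50 1 50 0 0.012 0" --pt "0 53 1 50 0 0.012 0" --pt "0 56 1 50 0 0.012 0" --pt "0 58 1 50 0 0.012 0" --pt "0 58 1 50 0 0.012 0" --pt "0 58 1 50 0 0.012 0"

```text
clock: 3.33
tcp_pos: [0.5107, 0.0202, 0.0313]
tool_rot: [[0.991, 0.13, 0.013], [0.13, -0.991, 0.002], [0.013, 0.0, -1.0]]
wrist_force: [1.0, -0.0, 0.2]
grip_width: 0.0001
grasp_force: 0.0
```

```bash
python3 -c "
from h import *
st();go(-66,0,24,7.5)"
```

```text
t 3.33 stand [-66.8  -1.5] z 31.3 yaw 7.5 F [ 1.  -0.   0.2] w 0.1 q [ -6.  21. 111.   0.  47.  77.]
(-66, 0, 24, 7.5) [ 0.7 -1.5  7.3] [ 0.    -0.013 -0.   ]
```

Request:
step_arm --pt "0 1 0 4 0 -0.013 0" --pt "0 2 0 5 0 -0.013 0" --pt "0 3 0 5 0 -0.013 0" --pt "0 4 0 5 0 -0.013 0" --pt "0 4 0 5 0 -0.013 0"

```text
clock: 3.75
tcp_pos: [0.5128, 0.0208, 0.0259]
tool_rot: [[0.991, 0.13, -0.004], [0.13, -0.991, 0.0], [-0.004, -0.001, -1.0]]
wrist_force: [-2.7, 0.3, -0.9]
grip_width: -0.0001
grasp_force: 1.3
```

```bash
python3 -c "
from h import *
st();crop('side',220,145,160,130,5,'s3')"
```

```text
t 3.75 stand [-64.6  -1.1] z 25.9 yaw 7.5 F [-2.7  0.3 -0.9] w -0.1 q [ -5.  22. 110.  -0.  48.  77.]
```

View pics/s3.png

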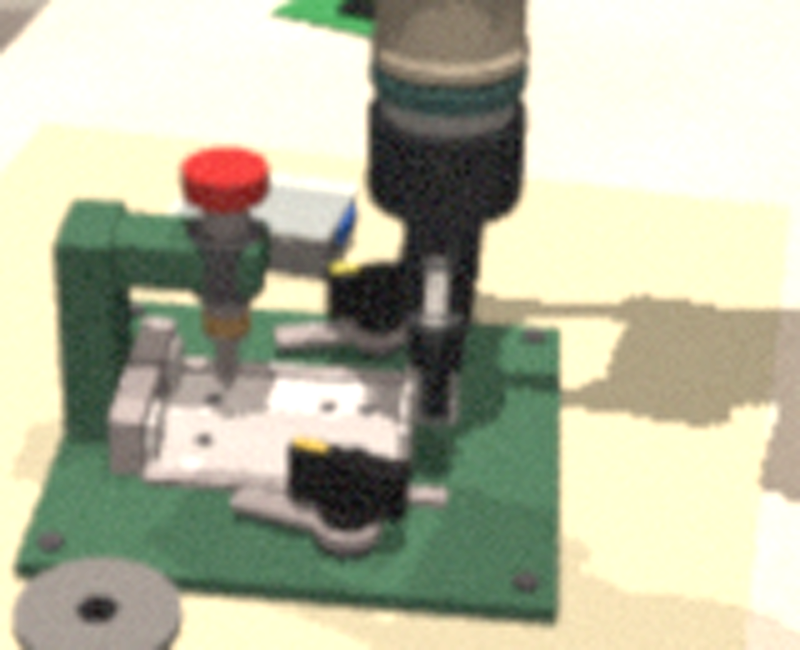

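The ears are at about (152,430), almost at the stop face (145,430). I keep pushing until the force confirms contact.

Request:
step_arm --pt "0 1 0 0 0 0 0" --pt "0 2 0 0 0 0 0" --pt "0 3 0 0 0 0 0" --pt "0 4 0 0 0 0 0" --pt "0 4 0 0 0 0 0" --pt "0 4 0 0 0 0 0"

```text
clock: 4.3
tcp_pos: [0.5128, 0.0211, 0.0259]
tool_rot: [[0.991, 0.131, -0.011], [0.131, -0.991, -0.001], [-0.011, -0.001, -1.0]]
wrist_force: [-10.3, -1.6, 6.2]
grip_width: 0.0001
grasp_force: 5.3
```

```bash
python3 -c "
from h import *
st()"
```

```text
t 4.3 stand [-64.6  -0.9] z 25.9 yaw 7.5 F [-10.3  -1.6   6.2] w 0.1 q [ -5.  23. 110.  -0.  48.  77.]
```

Position stalled under 10 N, so the blank is home. I back off and lift.

Request:
step_arm --pt "0 -12 0 0 0 0 0" --pt "0 -18 0 0 0 0 0" --pt "0 -20 0 -20 0 0 0" --pt "20 -20 0 -60 0 0 0" --pt "40 -20 0 -90 0 0 0" --pt "40 -20 0 -90 0 0 0" --pt "40 -20 0 -90 0 0 0" --pt "40 -20 0 -90 0 0 0"

```text
clock: 4.97
tcp_pos: [0.4985, 0.0186, 0.1164]
tool_rot: [[0.991, 0.13, 0.001], [0.13, -0.991, -0.0], [0.001, 0.0, -1.0]]
wrist_force: [-0.7, -0.3, 0.2]
grip_width: 0.0343
grasp_force: 0.0
```

```bash
sed -i 's/C=np.array(\[.5767/C=np.array([.5777/' h.py; python3 -c "
from h import *
st();go(-30,-90,110,24);go(-30,-90,31,24)"
```

```text
t 4.97 stand [-80.   -1.4] z 116.4 yaw 7.5 F [-0.7 -0.3  0.2] w 34.3 q [ -6.  15. 106.  -0.  60.  77.]
(-30, -90, 110, 24) [50.1 88.6  6.5] [ 0.    -0.    -0.288]
(-30, -90, 31, 24) [50.  88.6 85.5] [ 0.    -0.    -0.288]
```

Request:
step_arm --pt "40 25 40 0 0 0 -0.1" --pt "40 50 75 0 0 0 -0.2" --pt "40 50 88.5 6 0 0 -0.288" --pt "40 50 88.5 20 0 0 -0.288" --pt "40 50 88.5 20 0 0 -0.288" --pt "40 50 88.5 20 0 0 -0.288"

```text
clock: 5.47
tcp_pos: [0.5575, -0.0623, 0.0941]
tool_rot: [[0.914, 0.406, -0.006], [0.406, -0.914, 0.001], [-0.005, -0.004, -1.0]]
wrist_force: [0.1, 0.2, 0.3]
grip_width: 0.0343
grasp_force: 0.0
```

```bash
python3 -c "
from h import *
st();go(-30,-90,32,24);crop('side',220,145,160,130,5,'s4')"
```

```text
t 5.47 stand [-32.2 -89.3] z 94.1 yaw 23.9 F [0.1 0.2 0.3] w 34.3 q [-13.  21.  99.  -0.  60.  53.]
(-30, -90, 32, 24) [ 2.2  1.5 62. ] [-0.004  0.005 -0.001]
```

View pics/s4.png

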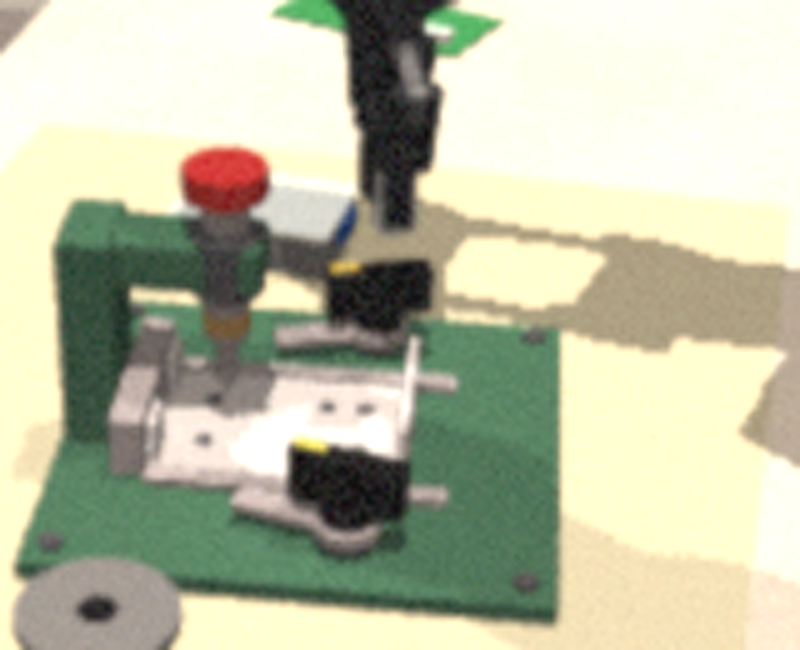

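The fingers at (395,225) hang over the right knob (380,290). I descend and close.

Request:
step_arm --pt "40 2 1.5 30 0 0 0" --pt "40 2 1.5 50 0 0 0" --pt "40 2 1.5 59 0 0 0" --pt "40 2 1.5 59 0 0 0" --pt "5 2 1.5 59 0 0 0" --pt "5 2 1.5 59 0 0 0" --pt "5 2 1.5 59 0 0 0" --pt "5 2 1.5 59 0 0 0" --pt "5 2 1.5 59 0 0 0" --pt "5 2 1.5 59 0 0 0" --force 40

```text
clock: 6.35
tcp_pos: [0.5614, -0.0612, 0.0384]
tool_rot: [[0.914, 0.406, -0.001], [0.406, -0.914, 0.003], [0.001, -0.003, -1.0]]
wrist_force: [-1.5, 5.8, -1.6]
grip_width: 0.0132
grasp_force: 42.3
```

```bash
python3 -c "
from h import *
st();go(-30,-90,34,98)"
```

```text
t 6.35 stand [-28.1 -88.7] z 38.4 yaw 23.9 F [-1.5  5.8 -1.6] w 13.2 q [-13.  25. 103.   0.  52.  53.]
(-30, -90, 34, 98) [-2.1  0.7  4.4] [-0.002 -0.002 -1.292]
```

Request:
step_arm --pt "5 0 0 0 0 0 -0.1" --pt "5 0 0 0 0 0 -0.2" --pt "5 0 0 0 0 0 -0.3" --pt "5 0 0 0 0 0 -0.4" --pt "5 0 0 0 0 0 -0.5" --pt "5 0 0 0 0 0 -0.6" --pt "5 0 0 0 0 0 -0.7" --pt "5 0 0 0 0 0 -0.8" --pt "5 0 0 0 0 0 -0.9" --pt "5 0 0 0 0 0 -1.0" --pt "5 0 0 0 0 0 -1.1" --pt "5 0 0 0 0 0 -1.18" --pt "5 0 0 0 0 0 -1.24" --pt "5 0 0 0 0 0 -1.28" --pt "5 0 0 0 0 0 -1.29" --pt "5 0 0 0 0 0 -1.29" --pt "5 0 0 0 0 0 -1.29" --pt "5 0 0 0 0 0 -1.29"

```text
clock: 7.85
tcp_pos: [0.5602, -0.0605, 0.0384]
tool_rot: [[-0.136, 0.991, -0.003], [0.991, 0.136, 0.004], [0.005, -0.002, -1.0]]
wrist_force: [-2.4, 6.4, 0.2]
grip_width: 0.0135
grasp_force: 42.6
```

```bash
python3 -c "
from h import *
st();print(monitor.state()['torque'])"
```

```text
t 7.85 stand [-29.3 -87.8] z 38.4 yaw 97.8 F [-2.4  6.4  0.2] w 13.5 q [-13.  25. 103.   0.  52. -21.]
[ 0.9418685   0.30045507 -0.25774747]
```

Request:
step_arm --pt "40 0 0 0 0 0 0" --pt "40 0 0 0 0 0 0" --pt "40 0 0 0 0 0 0" --pt "40 0 0 0 0 0 0" --pt "40 0 0 -40 0 0 0" --pt "40 0 0 -80 0 0 0" --pt "40 0 0 -90 0 0 0" --pt "40 0 0 -90 0 0 0" --pt "40 0 0 -90 0 0 0"

```text
clock: 8.6
tcp_pos: [0.562, -0.0634, 0.1279]
tool_rot: [[-0.137, 0.991, 0.001], [0.991, 0.137, -0.001], [-0.001, 0.001, -1.0]]
wrist_force: [-0.6, -0.4, -0.5]
grip_width: 0.034
grasp_force: 0.0
```

```bash
python3 -c "
from h import *
st();go(-65,0,128,135);go(-30,91,100,172)"
```

```text
t 8.6 stand [-27.8 -90.9] z 127.9 yaw 97.9 F [-0.6 -0.4 -0.5] w 34.0 q [-13.  19.  97.  -0.  64. -21.]
(-65, 0, 128, 135) [ 91.2 -36.6  -0.2] [ 0.     0.001 -0.647]
(-30, 91, 100, 172) [182.   -1.   27.7] [-0.000e+00  1.000e-03 -1.293e+00]
```

Request:
step_arm --pt "40 30 -25 0 0 0 -0.11" --pt "40 60 -36 0 0 0 -0.22" --pt "40 91 -36 0 0 0 -0.33" --pt "40 120 -36 0 0 0 -0.44" --pt "40 150 -25 0 0 0 -0.55" --pt "40 175 -10 0 0 0 -0.66" --pt "40 183 -1 0 0 0 -0.77" --pt "40 183 -1 0 0 0 -0.88" --pt "40 183 -1 0 0 0 -0.99" --pt "40 183 -1 0 0 0 -1.1" --pt "40 183 -1 10 0 0 -1.2" --pt "40 183 -1 28 0 0 -1.293" --pt "40 183 -1 28 0 0 -1.293" --pt "40 183 -1 28 0 0 -1.293" --pt "40 183 -1 28 0 0 -1.293"

```text
clock: 9.85
tcp_pos: [0.5351, 0.1178, 0.0986]
tool_rot: [[-0.99, 0.141, -0.003], [0.141, 0.99, -0.0], [0.003, -0.001, -1.0]]
wrist_force: [-0.0, 0.3, -0.4]
grip_width: 0.0344
grasp_force: 0.0
```

```bash
python3 -c "
from h import *
st();go(-29,92,37,172);crop('side',220,145,160,130,5,'s5')"
```

```text
t 9.85 stand [-30.8  92.2] z 98.6 yaw 171.9 F [-0.   0.3 -0.4] w 34.4 q [  5.  20. 101.  -0.  60. -77.]
(-29, 92, 37, 172) [-1.9  0.3 61.6] [-0.001 -0.003 -0.002]
```

View pics/s5.png

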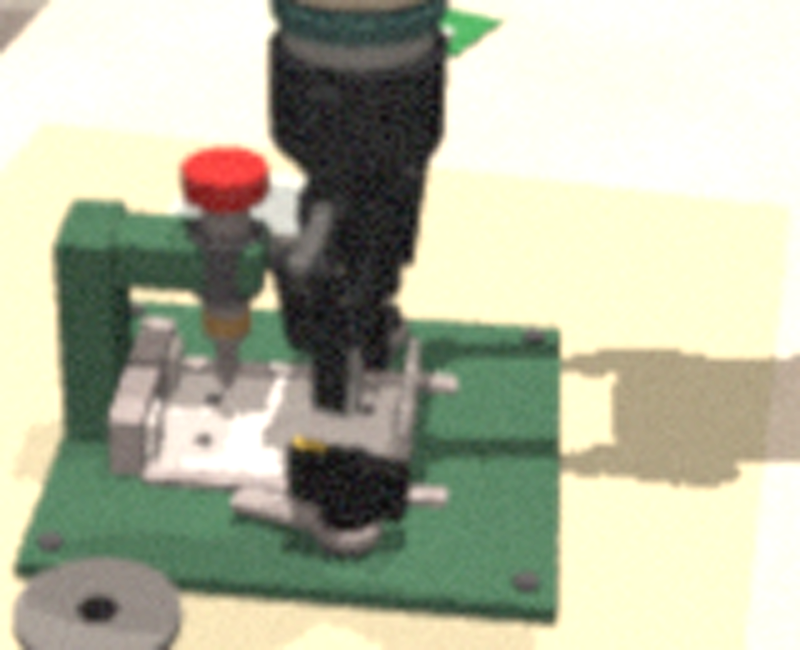

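The open fingers at about (350,400) are above the left knob (350,480), well clear of the punch. I descend and close.

Request:
step_arm --pt "40 -1.5 0 30 0 0 0" --pt "40 -1.5 0 50 0 0 0" --pt "40 -1.5 0 61 0 0 0" --pt "40 -1.5 0 61 0 0 0" --pt "5 -1.5 0 61 0 0 0" --pt "5 -1.5 0 61 0 0 0" --pt "5 -1.5 0 61 0 0 0" --pt "5 -1.5 0 61 0 0 0" --pt "5 -1.5 0 61 0 0 0" --pt "5 -1.5 0 61 0 0 0" --force 40

```text
clock: 10.73
tcp_pos: [0.5376, 0.1169, 0.0394]
tool_rot: [[-0.99, 0.139, 0.001], [0.139, 0.99, -0.002], [-0.001, -0.001, -1.0]]
wrist_force: [0.0, -5.1, 1.3]
grip_width: 0.0129
grasp_force: 43.5
```

```bash
python3 -c "
from h import *
st();go(-30,91,37,97.5)"
```

```text
t 10.73 stand [-28.4  91. ] z 39.4 yaw 172.0 F [ 0.  -5.1  1.3] w 12.9 q [  5.  24. 105.  -0.  51. -77.]
(-30, 91, 37, 97.5) [ 1.6 -0.4  2.4] [-1.000e-03  2.000e-03  1.301e+00]
```

Request:
step_arm --pt "5 0 0 0 0 0 0.1" --pt "5 0 0 0 0 0 0.2" --pt "5 0 0 0 0 0 0.3" --pt "5 0 0 0 0 0 0.4" --pt "5 0 0 0 0 0 0.5" --pt "5 0 0 0 0 0 0.6" --pt "5 0 0 0 0 0 0.7" --pt "5 0 0 0 0 0 0.8" --pt "5 0 0 0 0 0 0.9" --pt "5 0 0 0 0 0 1.0" --pt "5 0 0 0 0 0 1.1" --pt "5 0 0 0 0 0 1.2" --pt "5 0 0 0 0 0 1.26" --pt "5 0 0 0 0 0 1.3" --pt "5 0 0 0 0 0 1.3" --pt "5 0 0 0 0 0 1.3" --pt "5 0 0 0 0 0 1.3"

```text
clock: 12.15
tcp_pos: [0.5368, 0.116, 0.0394]
tool_rot: [[-0.131, 0.991, -0.001], [0.991, 0.131, -0.003], [-0.003, -0.001, -1.0]]
wrist_force: [-2.3, -7.8, 3.4]
grip_width: 0.0133
grasp_force: 43.7
```

```bash
python3 -c "
from h import *
st();print(monitor.state()['torque'])"
```

```text
t 12.15 stand [-29.3  90.2] z 39.4 yaw 97.6 F [-2.3 -7.8  3.4] w 13.3 q [  5.  24. 105.  -0.  52.  -2.]
[-1.26011951  0.13901944 -0.0367251 ]
```

Request:
step_arm --pt "5 0 0 0 0 0 0.03" --pt "5 0 0 0 0 0 0.05" --pt "5 0 0 0 0 0 0.05" --pt "5 0 0 0 0 0 0.05"

```text
clock: 12.48
tcp_pos: [0.5368, 0.1159, 0.0394]
tool_rot: [[-0.087, 0.996, -0.001], [0.996, 0.087, -0.004], [-0.004, -0.001, -1.0]]
wrist_force: [-1.9, -6.2, 3.8]
grip_width: 0.0134
grasp_force: 56.2
```

```bash
python3 -c "
from h import *
st();print(monitor.state()['torque'])"
```

```text
t 12.48 stand [-29.3  90.1] z 39.4 yaw 95.0 F [-1.9 -6.2  3.8] w 13.4 q [  5.  24. 105.  -0.  52.   0.]
[-1.17723782  0.25476916  1.35856526]
```

Request:
step_arm --pt "40 0 0 0 0 0 0" --pt "40 0 0 0 0 0 0" --pt "40 0 0 0 0 0 0" --pt "40 0 0 0 0 0 0" --pt "40 0 0 -40 0 0 0" --pt "40 0 0 -80 0 0 0" --pt "20 0 0 -120 0 0 0" --pt "0 0 0 -160 0 0 0" --pt "0 0 0 -170 0 0 0" --pt "0 0 0 -170 0 0 0" --pt "0 0 0 -170 0 0 0" --pt "0 0 0 -170 0 0 0"

```text
clock: 13.48
tcp_pos: [0.5358, 0.1178, 0.2063]
tool_rot: [[-0.081, 0.997, -0.005], [0.997, 0.081, -0.0], [0.0, -0.005, -1.0]]
wrist_force: [-0.2, 0.5, -0.4]
grip_width: -0.0002
grasp_force: 0.0
```

```bash
python3 -c "
from h import *
st();go(40.5,.5,200,97.5)
crop('top',212,162,104,104,5.7,'t2')"
```

```text
t 13.48 stand [-30.1  92.1] z 206.3 yaw 94.6 F [-0.2  0.5 -0.4] w -0.2 q [ 5. 15. 92.  0. 74.  0.]
(40.5, 0.5, 200, 97.5) [-87.9  75.2   5.9] [-0.005 -0.    -0.05 ]
```

View pics/t2.png

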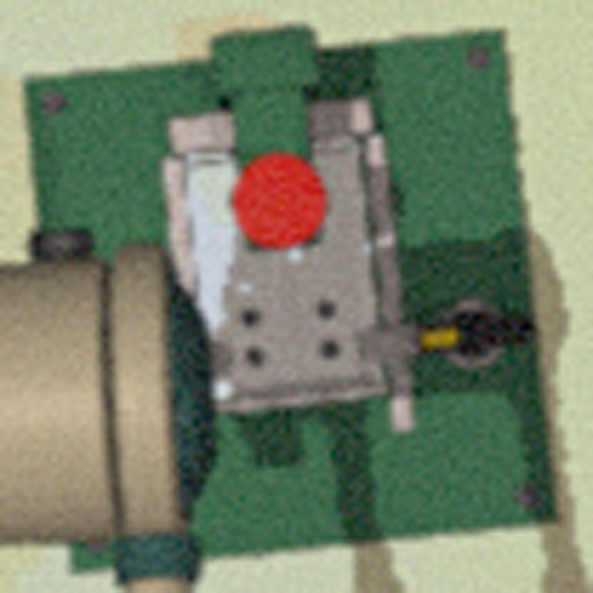

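The blank is against the stop, the right finger lies across it (380,345), and the left finger's tip shows at (222,355). Next I move over the cap at (280,200).

Request:
step_arm --pt "0 -30 25 0 0 0 -0.05" --pt "0 -60 50 0 0 0 -0.05" --pt "0 -88 75 0 0 0 -0.05" --pt "0 -88 75 10 0 0 -0.05" --pt "0 -88 75 25 0 0 -0.05" --pt "0 -88 75 30 0 0 -0.05" --pt "0 -88 75 30 0 0 -0.05" --pt "0 -88 75 30 0 0 -0.05" --pt "0 -88 75 30 0 0 -0.05"

```text
clock: 14.28
tcp_pos: [0.6189, 0.0366, 0.1784]
tool_rot: [[-0.131, 0.991, -0.001], [0.991, 0.131, -0.0], [-0.0, -0.001, -1.0]]
wrist_force: [0.4, -0.6, 0.1]
grip_width: 0.0002
grasp_force: 0.0
```

```bash
python3 -c "
from h import *
st();go(40.5,.5,165,97.5)"
```

```text
t 14.28 stand [41.7  0.7] z 178.4 yaw 97.5 F [ 0.4 -0.6  0.1] w 0.2 q [ -3.  22.  85.  -0.  73. -11.]
(40.5, 0.5, 165, 97.5) [-0.2 -1.1 13.4] [-0.001  0.     0.001]
```

Request:
step_arm --pt "0 0 -1 6 0 0 0" --pt "0 0 -1 10 0 0 0" --pt "0 0 -1 12 0 0 0" --pt "0 0 -1 13.5 0 0 0" --pt "0 0 -1 15 0 0 0" --pt "0 0 -1 16.5 0 0 0" --pt "0 0 -1 18 0 0 0" --pt "0 0 -1 18 0 0 0" --pt "0 0 -1 18 0 0 0"

```text
clock: 15.03
tcp_pos: [0.6177, 0.0362, 0.1615]
tool_rot: [[-0.131, 0.991, -0.001], [0.991, 0.131, 0.0], [0.0, -0.001, -1.0]]
wrist_force: [-2.5, 1.3, 7.8]
grip_width: -0.0001
grasp_force: 3.7
```

```bash
python3 -c "
from h import *
st();go(40.5,.5,148,97.5)"
```

```text
t 15.03 stand [40.4  0.5] z 161.5 yaw 97.5 F [-2.5  1.3  7.8] w -0.1 q [ -3.  22.  87.   0.  71. -11.]
(40.5, 0.5, 148, 97.5) [ 0.   0.1 13.5] [-0.001 -0.     0.   ]
```

Contact is confirmed: 7.8 N at a stroke of about 3.5 mm. I continue gently.

Request:
step_arm --pt "0 0 0 1 0 0 0" --pt "0 0 0 2 0 0 0" --pt "0 0 0 3 0 0 0" --pt "0 0 0 4 0 0 0" --pt "0 0 0 5 0 0 0" --pt "0 0 0 6 0 0 0" --pt "0 0 0 7 0 0 0" --pt "0 0 0 8 0 0 0" --pt "0 0 0 9 0 0 0" --pt "0 0 0 10 0 0 0" --pt "0 0 0 11 0 0 0" --pt "0 0 0 12 0 0 0" --pt "0 0 0 13 0 0 0" --pt "0 0 0 13 0 0 0" --pt "0 0 0 13 0 0 0"

```text
clock: 16.28
tcp_pos: [0.6177, 0.0361, 0.1483]
tool_rot: [[-0.131, 0.991, -0.001], [0.991, 0.131, 0.0], [0.0, -0.001, -1.0]]
wrist_force: [-2.6, 0.4, 5.5]
grip_width: 0.0001
grasp_force: 2.9
```

```bash
python3 -c "
from h import *
st()"
```

```text
t 16.28 stand [40.4  0.5] z 148.3 yaw 97.5 F [-2.6  0.4  5.5] w 0.1 q [ -3.  23.  88.   0.  69. -11.]
```

Request:
step_arm --pt "0 0 0 0.5 0 0 0" --pt "0 0 0 0.5 0 0 0" --pt "0 0 0 -3 0 0 0" --pt "0 0 0 -8 0 0 0" --pt "0 0 0 -13 0 0 0" --pt "0 0 0 -20 0 0 0" --pt "0 0 0 -40 0 0 0" --pt "0 0 0 -70 0 0 0" --pt "0 0 0 -80 0 0 0" --pt "0 40 -40 -80 0 0 0" --pt "0 70 80 -80 0 0 0" --pt "0 70 110 -80 0 0 0" --pt "0 70 110 -80 0 0 0" --pt "0 70 110 -80 0 0 0"

```text
clock: 17.45
tcp_pos: [0.7214, 0.1216, 0.2258]
tool_rot: [[-0.132, 0.991, 0.002], [0.991, 0.132, 0.001], [0.0, 0.002, -1.0]]
wrist_force: [1.3, 0.6, 1.5]
grip_width: 0.0001
grasp_force: 0.0
```

```bash
python3 -c "
from h import *
st();cv2.imwrite('pics/t3.png',cv2.resize(np.hstack([vision.snapshot('top')[150:280,150:360,::-1],vision.snapshot('side')[150:280,190:350,::-1]]),(800,281)))"
```

```text
t 17.45 stand [154.4  71.6] z 225.8 yaw 97.6 F [1.3 0.6 1.5] w 0.1 q [ 4. 30. 65.  0. 85. -3.]
```

View pics/t3.png

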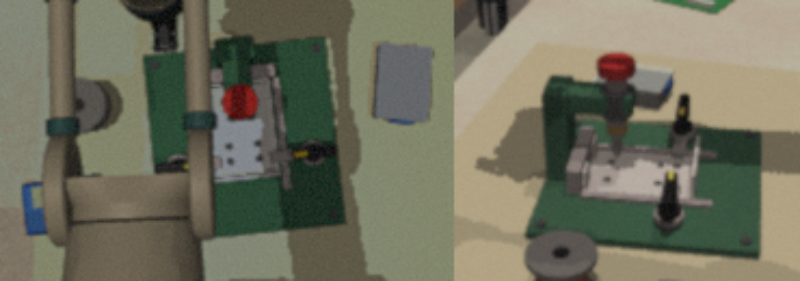

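The picture shows both knobs turned across the blank (side view, bars at (683,115) and (671,195)). The blank is at the stop, the cap is back up at (616,65), the bystanders are in place, and the arm is clear.

```bash
python3 -c "
from cell import robot
print(robot.job_done())"
```

```text
the job is handed in; nothing more can be done
None
```

The job is handed in (no verdict was shown): the blank is home and clamped by both knobs, and the punch was pressed to about 17 mm, snapped without ramming and sprang back up, all in about 17.5 s with the bystanders in place.

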